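# Test and reset the power hone's emergency stop

## Task

Before the power hone is used, test its emergency stop: push the red mushroom button in until it latches, twist it clockwise by its grip bar until it springs back out, and once it is out press the blue reset button fully in and let it go. Only push, with the fingertips: do not grip the mushroom button or force it, never press the green start button, and leave the loose things on the bench where they are.

Things in the scene. Friction and masses are not known exactly. Their poses are not given: they have to be found in the camera images.
- station: grey cast operator station bolted to the bench, 100 mm (x) by 240 mm (y), its flat aluminium panel 64 mm above the bench; origin under its centre, z up. In a row along y stand the red mushroom button over a yellow disc (y = +68 mm) and a blue and a green button (y = -34 and -86 mm, in either order). Lugs 6 mm high stick out 23 mm at its ends, a conduit elbow 43 mm at its +x side
- stop_top (a point): centre of the top of the red mushroom button's grip bar, on the button's upright axis, 112 mm above the bench when out, 5.5 mm lower when latched; moves and turns with it, x along the bar, z up. The bar is 52 mm long, 11 mm wide and stands 17 mm above the middle of the round head (20 mm at its ends). The head is 60 mm across, its underside 36 mm below this point
- stop_press (a joint): travel of the red mushroom button, m: 0 out, 0.0055 fully in. It takes about 10 N to start it moving, then gives way; past about 4 mm it snaps on inwards and stays latched at 0.0055
- stop_twist (a joint): turn of the red mushroom button, rad: 0 at rest, growing clockwise seen from above, stop at 1.05. Turning it when latched takes about 0.1 N m (4 to 5 N at the end of the bar). Past about 0.5 rad it springs out by itself if nothing is close above the head; the drag of a fingertip on the bar may delay this to about 0.9 rad. A light spring turns it back to 0 when let go
- reset_top (a point): centre of the top of the blue reset button's cap, 23 mm across, 80 mm above the bench when out; it stands 7.5 mm above a steel ring 33 mm across
- reset (a joint): travel of the blue reset button, m: 0 out, 0.005 fully in (about 5 N); it springs back
- start_top (a point): centre of the top of the green start button's cap, 23 mm across, 71.5 mm above the bench; it lies 1 mm below the rim of a steel ring 33 mm across
- start (a joint): travel of the green start button, m: 0 out, 0.005 fully in; it springs back
- oil: white plastic oil bottle with a red cap, standing, 38 mm across, 88 mm high; origin under its centre
- jar: amber glass jar with a dark lid, standing, 52 mm across, 52 mm high; origin under its centre
- driver: screwdriver with an orange handle, lying, 170 mm long along its x; origin under its middle
- block: wooden sanding block, 55 mm (x) by 100 mm (y) by 32 mm high; origin under its centre
- file: flat file with a wooden handle, lying along its x: handle from -105 mm to 0, blade to +143 mm, 28 mm high; origin on the bench at the ferrule
- vise: steel engraver's ball vise, standing, 90 mm across, 77 mm high; origin under its centre
- tray: grey plastic parts tray, 90 mm (x) by 130 mm (y) by 28 mm high; origin under its centre

How it is judged:
By the outcome, as a careful person would: the job done as asked, in the order asked, and still so for the second after the job is handed in, with the robot touching nothing.
It also fails if it takes over 45 s, if anything falls off the work surface, if the arm or the gripper's body presses on something with over 40 N, if the wrist force passes 120 N, or if a joint passes its speed limit or range.

## Robot

A 6-joint arm with a two-finger parallel gripper is mounted at the origin on the work surface. World frame = base frame: x ahead of the robot, y to its left, z up, the work surface at z = 0. Lengths are in m, angles in rad, forces in N, time in s.
With the tool pointing down it reaches from about 0.4 to 0.825 m from the base axis. Payload 7 kg.
Tool frame: the origin (TCP) lies between the finger pads; the fingertips stand 11 mm ahead of it and the grasp point (between the pads) lies 8 mm behind it; x points along the fingers, z is the direction in which the jaws open and shut, and the axes are right-handed (so a half turn about x gives the same grasp; the last joint's range is limited). The gripper opens to 88 mm and grips with 3 to 60 N. Pads are 19 mm wide; open, the fingers measure 130 mm over their backs; the gripper's body (78 mm by 193 mm) begins 47 mm behind the grasp point.
Start: joints at [-0.911, 0.359, 0.012, 0, -1.224, -0.288], TCP at [0.245, -0.629, 0.238] pointing down, gripper open.
Joint ranges: [-3.07, 3.07], [-1.43, 2.12], [-1.02, 1.25], [-3.03, 1.67], [-3.05, -0], [-3.03, 3.03]. Speed limits (rad/s): [2.39, 2.39, 3.01, 3.14, 3.14, 3.14].

## Interface

Orientations are given as [roll, pitch, yaw] about the fixed x, y, z axes, in that order (R = Rz(yaw) Ry(pitch) Rx(roll)).
In Python, from station import arm gives the robot as it stands.
- The arm moves only by the tool jog_arm, never from a script. Its argument "motion" is a list of rows, each an object of numbers: "dx", "dy", "dz": the shift along the tool's x, y, z in m; "twist": the turn about the tool's x in degrees. In form: [{"dx": .., "dy": .., "dz": .., "twist": ..}, ...]. A call has 1 to 20 rows; each row is the pose to reach, as a shift and turn from the pose commanded when the call began, along the tool's axes at that moment; what a row does not reach only later rows make up. A row lasts 1/12 s, in which the tool goes at most 41.7 mm and 7.16 degrees, less where a joint would pass 70% of its speed; a pose out of reach is approached as far as the arm can. A call with a gripper value outside its range is refused whole. "gripper" is the finger opening in m, from 0 to 0.0876, set as the call begins (left out, the last holds). The fingers move at their own pace and stop on an object; "newtons" is the grip in N (left out, the last holds). Time passes only in rows, so rows that repeat a pose let the fingers close. It gives the time, the measured TCP pose, the force and the opening at its end, in the units of the state.
- arm.get_state(): the state, without advancing time (a new reading comes with each control period).
- arm.grab_frame(name): name is "scene" or "top" or "wrist"; returns the picture (384x512x3 uint8, red, green, blue); there is no depth.
- arm.camera_model(name): a dict with "camera_matrix" (3x3 intrinsics, pixels), "k1" (the pictures are not rectified: a ray, as slopes to the right and down, at radius r is drawn at 1 + k1 r^2 times it, then the intrinsics apply), "eye" and "attitude" of the camera in the world. Camera axes: x right, y down, z forward; pixel columns grow to the right and rows downward; lengths in m; the calibration is good to about 2 mm. A picture is of the moment at which its call begins: read the wrist's pose just before it. camera_model takes no time and is no camera call; for the wrist camera it gives the pose at the moment of the call.
- arm.job_done(): hands the job in, once; it reports no verdict.
The state is a dict: "t": time; "q": joint angles; "qd": joint speeds; "joint_efforts": joint torques, N m; "eef_pos": TCP position; "ee_rot": TCP orientation; "force": force on the tool from outside, world axes, zero at the start; "moment": the same for the moment, N m; "width": finger opening in m.
Only numpy, scipy, OpenCV 4.12 (cv2) and the standard library are available. Lean on these libraries where they do the work, as an engineer would, in place of code of your own. Each camera call takes 0.05 s, during which the arm holds its last target.

## Working session

There is one attempt and no reset: what is moved stays moved. The work goes in short steps, Python scripts to look and compute and a tool call to move; the robot and the scene stay as the last step left them, time stands still between calls to the robot, and variables do not carry over. Pictures are saved under pics/ and viewed, and the job is handed in when it is done.

Besides the shell and the picture viewer there is one more tool, called after "Emit:" as name(argument=value, ...) on one line, values as JSON. jog_arm: Moves the arm, as the interface text tells. Its arguments: {"type":"object","properties":{"motion":{"type":"array"},"gripper":{"type":"number"},"newtons":{"type":"number"}},"required":["motion"]}

```bash
mkdir -p pics; ls
python3 - <<'E'
from station import arm
import cv2
s=arm.get_state(); print(s)
for n in ("scene","top"):
    f=arm.grab_frame(n); cv2.imwrite(f"pics/{n}0.png",f[:,:,::-1]); print(n,arm.camera_model(n))
E
```

```text
pics
{'t': 0.0, 'q': array([-9.10887393e-01,  3.59407488e-01,  1.10722458e-02, -3.66878825e-04,
       -1.22410499e+00, -2.88062108e-01]), 'qd': array([ 5.11518965e-04, -4.52830811e-05,  8.90740633e-05, -1.13788802e-03,
       -1.09498745e-03,  2.27919592e-04]), 'joint_efforts': array([-3.02793469e-04, -5.82718313e+01,  2.93053383e+01,  6.99729905e+00,
        6.70801266e-03, -1.37453117e-04]), 'eef_pos': array([ 0.24503993, -0.6284477 ,  0.23661216]), 'ee_rot': array([0.08129113, 1.56911662, 2.02380933]), 'force': array([-0.63190774,  0.13587578, -0.60150071]), 'moment': array([ 0.02370669, -0.00573418, -0.0371148 ]), 'width': 0.08745423130462847}
scene {'camera_matrix': array([[357.96014759,   0.        , 255.27120739],
       [  0.        , 357.96014759, 193.99788901],
       [  0.        ,   0.        ,   1.        ]]), 'k1': -0.03684590534974721, 'eye': array([ 0.8495143 , -0.46839416,  0.94070395]), 'attitude': array([-2.57335081,  0.01386067,  0.53091333])}
top {'camera_matrix': array([[491.26346571,   0.        , 258.36758041],
       [  0.        , 491.26346571, 190.88229237],
       [  0.        ,   0.        ,   1.        ]]), 'k1': -0.15584269755739313, 'eye': array([0.29862291, 0.01574988, 1.86184539]), 'attitude': array([-2.9921975 ,  0.00796181, -1.58376197])}
```

View pics/scene0.png

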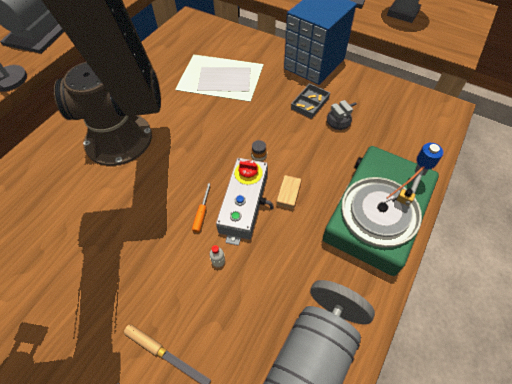

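View pics/top0.png

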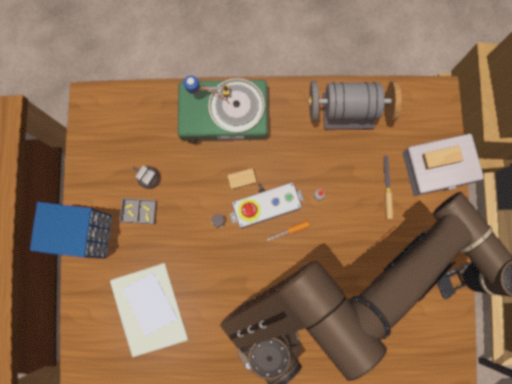

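```bash
cat > h.py <<'E'
import numpy as np, cv2
from scipy.spatial.transform import Rotation as R
def ray(m,u,v):
    K=m['camera_matrix']; xd=(u-K[0,2])/K[0,0]; yd=(v-K[1,2])/K[1,1]
    x,y=xd,yd
    for _ in range(20):
        s=1+m['k1']*(x*x+y*y); x,y=xd/s,yd/s
    return R.from_euler('xyz',m['attitude']).apply([x,y,1.])
def at(m,u,v,z):
    d=ray(m,u,v); return m['eye']+d*(z-m['eye'][2])/d[2]
def proj(m,p):
    c=R.from_euler('xyz',m['attitude']).inv().apply(np.asarray(p)-m['eye'])
    x,y=c[0]/c[2],c[1]/c[2]; s=1+m['k1']*(x*x+y*y); K=m['camera_matrix']
    return K[0,0]*x*s+K[0,2],K[1,1]*y*s+K[1,2]
E
python3 - <<'E'
import cv2
f=cv2.imread('pics/scene0.png');cv2.imwrite('pics/sc_c.png',cv2.resize(f[140:270,190:310],None,fx=5,fy=4.6,interpolation=2) if 0 else cv2.resize(f[140:260,190:310],None,fx=5,fy=5,interpolation=2))
f=cv2.imread('pics/top0.png');cv2.imwrite('pics/top_c.png',cv2.resize(f[160:250,205:335],None,fx=6,fy=6,interpolation=2))
E
```

```text
(no output)
```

View pics/sc_c.png

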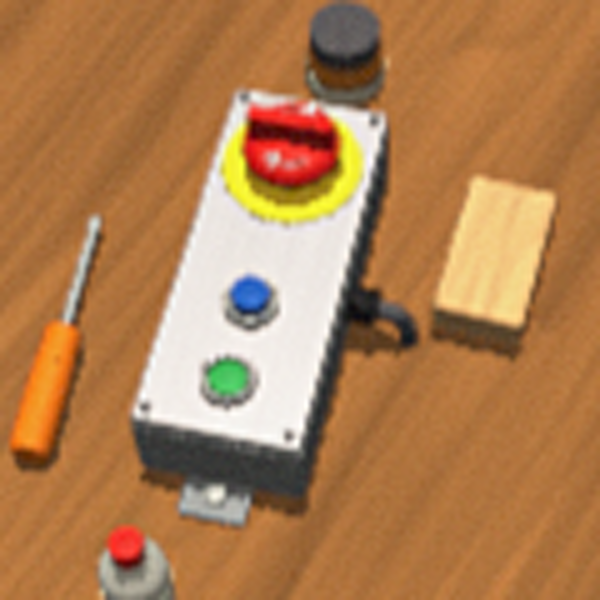

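View pics/top_c.png

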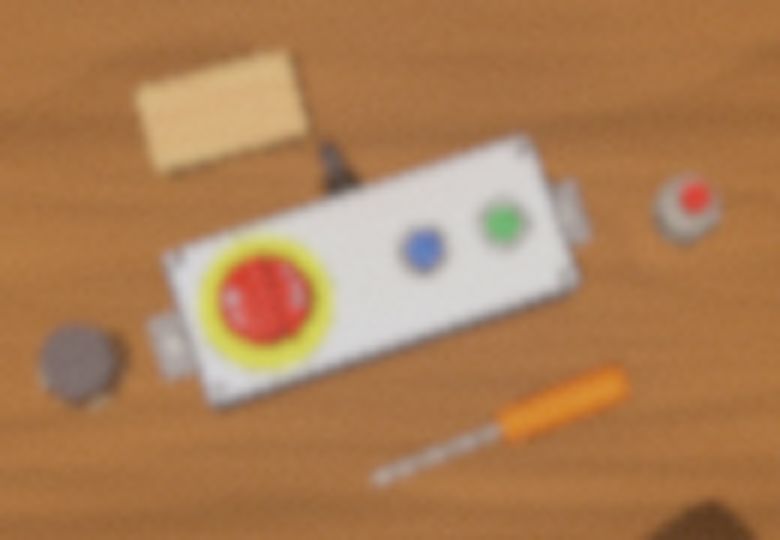

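Run:
```python
from h import *
from station import arm
T=arm.camera_model('top');S=arm.camera_model('scene')
t=lambda u,v,z:print('top',u,v,np.round(at(T,205+(u+.5)/6-.5,160+(v+.5)/6-.5,z),4))
s=lambda u,v,z:print('scn',u,v,np.round(at(S,190+(u+.5)/5-.5,140+(v+.5)/5-.5,z),4))
for c in [(165,256),(525,135),(580,286),(213,405)]: t(*c,.064)
t(424,248,.08);t(503,222,.0715);t(266,302,.064);t(266,299,.1)
for c in [(239,93),(386,113),(308,448),(136,418)]: s(*c,.064)
s(251,292,.08);s(228,378,.0715);s(293,165,.064);s(250,112,.112);s(335,127,.112);s(335,150,.112)
t(80,362,.052);t(695,197,.088)
```

```text
top 165 256 [0.5283 0.1241 0.064 ]
top 525 135 [ 0.6007 -0.099   0.064 ]
top 580 286 [ 0.5062 -0.1307  0.064 ]
top 213 405 [0.4362 0.0953 0.064 ]
top 424 248 [ 0.529  -0.0348  0.08  ]
top 503 222 [ 0.5455 -0.0838  0.0715]
top 266 302 [0.499  0.0623 0.064 ]
top 266 299 [0.4968 0.0613 0.1   ]
scn 239 93 [0.4406 0.0944 0.064 ]
scn 386 113 [0.5275 0.1261 0.064 ]
scn 308 448 [ 0.6038 -0.0959  0.064 ]
scn 136 418 [ 0.5118 -0.1276  0.064 ]
scn 251 292 [ 0.5297 -0.034   0.08  ]
scn 228 378 [ 0.5451 -0.084   0.0715]
scn 293 165 [0.4982 0.0637 0.064 ]
scn 250 112 [0.476  0.0548 0.112 ]
scn 335 127 [0.5245 0.07   0.112 ]
scn 335 150 [0.5329 0.0557 0.112 ]
top 80 362 [0.4647 0.1777 0.052 ]
top 695 197 [ 0.5569 -0.2003  0.088 ]
```

```bash
cat >> h.py <<'E'
def tool(s):
    return R.from_euler('xyz',s['ee_rot']).as_matrix()
def rep(s):
    M=tool(s); print('t',round(s['t'],2),'pos',np.round(s['eef_pos'],4),'F',np.round(s['force'],1),'M',np.round(s['moment'],2),'w',round(s['width'],4),'q6',round(s['q'][5],3),'q1',round(s['q'][0],3)); print('jaw yaw',round(np.degrees(np.arctan2(M[1,2],M[0,2])),2)); return M
E
python3 - <<'E'
from h import *
from station import arm
s=arm.get_state(); M=rep(s); print(M.round(4)); 
d=np.array([.498,.063,.235])-s['eef_pos']; print(M.T@d)
E
```

```text
t 0.1 pos [ 0.2451 -0.6285  0.2367] F [-0.1 -0.2  0.4] M [-0.03  0.   -0.04] w 0.0878 q6 -0.288 q1 -0.911
jaw yaw 111.3
[[-6.000e-04 -9.317e-01 -3.632e-01]
 [ 1.300e-03 -3.632e-01  9.317e-01]
 [-1.000e+00  1.000e-04  1.500e-03]]
[ 0.00246268 -0.48681731  0.55242419]
```

Emit:
jog_arm(motion=[{"dx": 0, "dy": -0.0375, "dz": 0.0425, "twist": -6}, {"dx": 0, "dy": -0.075, "dz": 0.085, "twist": -12}, {"dx": 0, "dy": -0.1, "dz": 0.113, "twist": -18}, {"dx": 0, "dy": -0.125, "dz": 0.142, "twist": -23}, {"dx": 0, "dy": -0.15, "dz": 0.17, "twist": -28}, {"dx": 0, "dy": -0.175, "dz": 0.199, "twist": -33}, {"dx": 0, "dy": -0.2, "dz": 0.227, "twist": -38}, {"dx": 0, "dy": -0.23, "dz": 0.261, "twist": -43}, {"dx": 0, "dy": -0.26, "dz": 0.295, "twist": -48}, {"dx": 0, "dy": -0.29, "dz": 0.329, "twist": -53}, {"dx": 0, "dy": -0.32, "dz": 0.363, "twist": -58}, {"dx": 0, "dy": -0.35, "dz": 0.397, "twist": -63}, {"dx": 0, "dy": -0.38, "dz": 0.431, "twist": -68}, {"dx": 0, "dy": -0.41, "dz": 0.465, "twist": -73}, {"dx": 0, "dy": -0.44, "dz": 0.5, "twist": -78}, {"dx": 0, "dy": -0.465, "dz": 0.528, "twist": -83}, {"dx": 0, "dy": -0.48, "dz": 0.545, "twist": -87}, {"dx": 0, "dy": -0.487, "dz": 0.552, "twist": -87}, {"dx": 0, "dy": -0.487, "dz": 0.552, "twist": -87}], gripper=0.0876)

```text
t: 1.68
eef_pos: [0.5, 0.0665, 0.237]
ee_rot: [0.975, 1.571, -1.844]
force: [0.5, -0.0, 0.6]
width: 0.0873
```

Run:
```python
from h import *
from station import arm
s=arm.get_state(); M=rep(s); print(M.round(4)); m=arm.camera_model('wrist');print(m)
f=arm.grab_frame('wrist'); cv2.imwrite('pics/w1.png',f[:,:,::-1])
for p in [(.498,.063,.112),(.5296,-.0338,.08)]: print(proj(m,p))
```

```text
t 1.68 pos [0.5    0.0665 0.237 ] F [ 0.5 -0.   0.6] M [-0.06  0.05  0.  ] w 0.0873 q6 -0.199 q1 0.522
jaw yaw -161.47
[[-0.      0.3178 -0.9482]
 [-0.     -0.9482 -0.3178]
 [-1.      0.      0.    ]]
{'camera_matrix': array([[290.67722662,   0.        , 256.57097562],
       [  0.        , 290.67722662, 194.64124285],
       [  0.        ,   0.        ,   1.        ]]), 'k1': -0.002610033333775377, 'eye': array([ 0.52291017, -0.00122224,  0.38403859]), 'attitude': array([ 2.86659882e+00,  5.58667530e-04, -2.81720540e+00])}
(np.float64(259.9840089632588), np.float64(186.72174398285853))
(np.float64(260.88588492865006), np.float64(77.52917011961438))
```

View pics/w1.png

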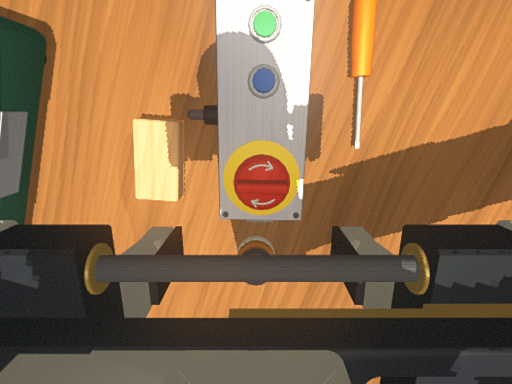

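Run:
```python
import cv2
f=cv2.imread('pics/w1.png');cv2.imwrite('pics/w1c.png',cv2.resize(f[60:220,210:320],None,fx=5,fy=5,interpolation=2)[:600] if 0 else cv2.resize(f[140:220,215:310],None,fx=7,fy=7,interpolation=2))
cv2.imwrite('pics/w1d.png',cv2.resize(f[0:100,215:310],None,fx=6,fy=6,interpolation=2))
```

```text
(no output)
```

View pics/w1c.png

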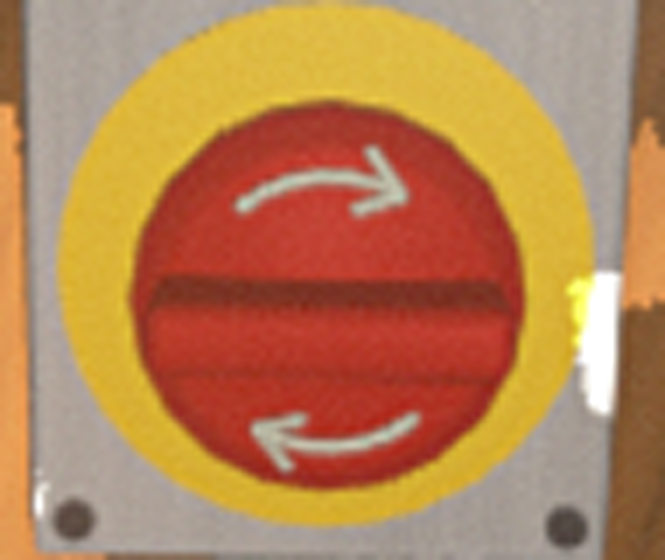

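View pics/w1d.png

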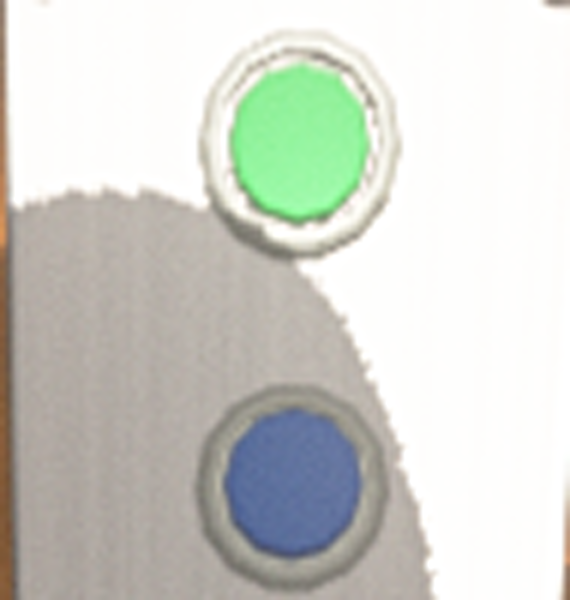

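Run:
```python
from h import *
from station import arm
m=arm.camera_model('wrist')
a=lambda u,v,z:print(u,v,np.round(at(m,215+(u+.5)/7-.5,140+(v+.5)/7-.5,z),4))
b=lambda u,v,z:print(u,v,np.round(at(m,215+(u+.5)/6-.5,(v+.5)/6-.5,z),4))
a(330,340,.112);a(150,312,.112);a(507,318,.112);a(150,378,.11);a(507,382,.11);a(328,265,.0645);a(331,297,.08)
b(293,482,.08);b(300,142,.0715)
s=arm.get_state();M=rep(s)
for p in [(.498,.063,.2),]: print(M.T@(np.array(p)-s['eef_pos']))
```

```text
330 340 [0.4947 0.0618 0.112 ]
150 312 [0.5194 0.066  0.112 ]
507 318 [0.4726 0.0512 0.112 ]
150 378 [0.5166 0.0755 0.11  ]
507 382 [0.4691 0.0602 0.11  ]
328 265 [0.4943 0.0615 0.0645]
331 297 [0.4935 0.063  0.08  ]
293 482 [ 0.5252 -0.0345  0.08  ]
300 142 [ 0.5407 -0.0838  0.0715]
t 1.73 pos [0.4988 0.0646 0.2368] F [-1.4 -1.4  0.6] M [-0.06  0.15  0.02] w 0.0876 q6 -0.197 q1 0.52
jaw yaw -161.52
[0.03683736 0.00127652 0.00125865]
```

Emit:
jog_arm(motion=[{"dx": 0.03, "dy": 0, "dz": 0.001, "twist": 0}, {"dx": 0.06, "dy": 0, "dz": 0.001, "twist": 0}, {"dx": 0.08, "dy": 0, "dz": 0.001, "twist": 0}, {"dx": 0.095, "dy": 0, "dz": 0.001, "twist": 0}, {"dx": 0.1, "dy": 0, "dz": 0.001, "twist": 0}, {"dx": 0.1, "dy": 0, "dz": 0.001, "twist": 0}, {"dx": 0.1, "dy": 0, "dz": 0.001, "twist": 0}, {"dx": 0.1, "dy": 0, "dz": 0.001, "twist": 0}, {"dx": 0.1, "dy": 0, "dz": 0.001, "twist": 0}], gripper=0, newtons=10)

```text
t: 2.48
eef_pos: [0.4981, 0.0622, 0.1388]
ee_rot: [-3.025, 1.569, 0.436]
force: [0.1, 0.6, 0.0]
width: 0.033
```

Run:
```python
from h import *
from station import arm
s=arm.get_state(); M=rep(s)
for n in("wrist","scene"):
    f=arm.grab_frame(n); cv2.imwrite(f'pics/{n}2.png',f[:,:,::-1])
f=cv2.imread('pics/scene2.png');cv2.imwrite('pics/sc2c.png',cv2.resize(f[100:250,180:330],None,fx=4,fy=4,interpolation=2))
rep(arm.get_state())
```

```text
t 2.48 pos [0.4981 0.0622 0.1388] F [0.1 0.6 0. ] M [ 0.04  0.11 -0.01] w 0.033 q6 -0.197 q1 0.516
jaw yaw -161.7
t 2.58 pos [0.4979 0.0622 0.1384] F [ 0.1 -0.2 -0.9] M [ 0.04  0.14 -0.02] w 0.0254 q6 -0.197 q1 0.517
jaw yaw -161.7
```

View pics/wrist2.png

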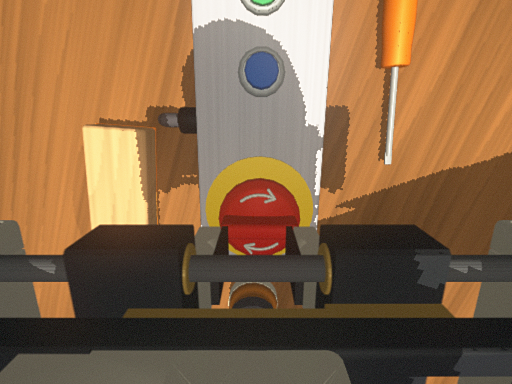

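View pics/sc2c.png

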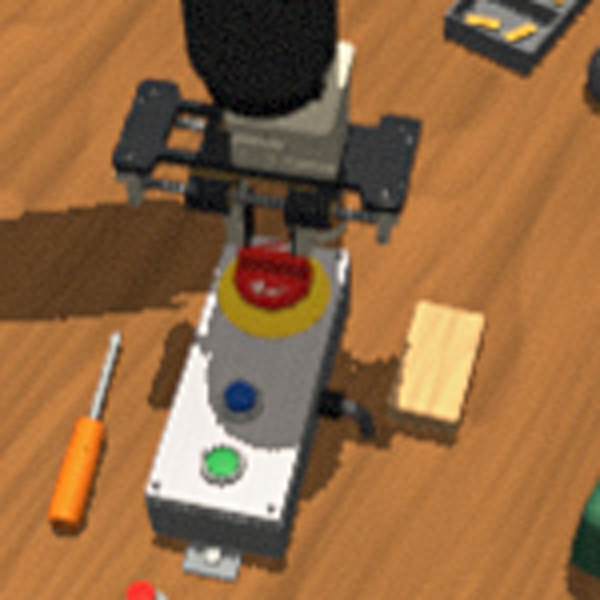

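Run:
```python
from h import *
from station import arm
m=arm.camera_model('wrist');s=arm.get_state();M=tool(s)
tip=s['eef_pos']+M[:,0]*.011
for n,p in dict(tip=tip,L=tip+M[:,2]*.0127,Ln=tip+M[:,2]*.0127+M[:,1]*.0095,bar=(.497,.063,.112),bar2=(.498,.0622,.112),blue=(.528,-.034,.08)).items(): print(n,np.round(proj(m,p),1), np.round(proj(arm.camera_model('scene'),p),1))
f=cv2.imread('pics/wrist2.png');cv2.imwrite('pics/w2c.png',cv2.resize(f[150:290,190:330],None,fx=4,fy=4,interpolation=2))
```

```text
tip [257.  238.5] [247.2 159.9]
L [278.5 238.6] [242.9 159.2]
Ln [278.9 223.5] [242.1 161.8]
bar [257.9 230. ] [247.2 162.9]
bar2 [256.8 228.5] [247.4 163.2]
blue [259.7  66.1] [239.3 197.7]
```

View pics/w2c.png

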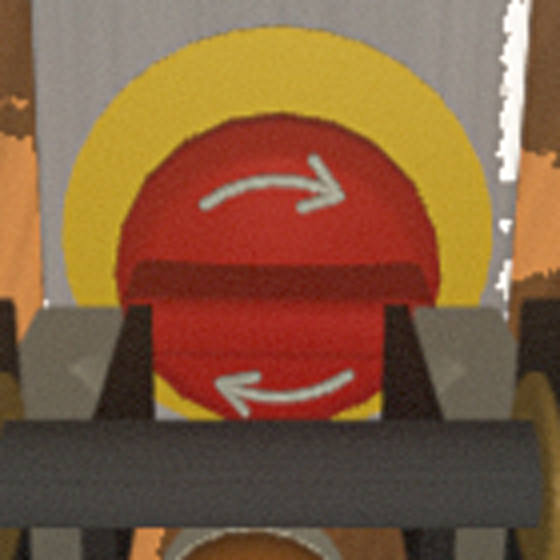

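Emit:
jog_arm(motion=[{"dx": 0.006, "dy": 0, "dz": 0.001, "twist": 0}, {"dx": 0.01, "dy": 0, "dz": 0.001, "twist": 0}, {"dx": 0.01, "dy": 0, "dz": 0.001, "twist": 0}, {"dx": 0.01, "dy": 0, "dz": 0.001, "twist": 0}, {"dx": 0.01, "dy": 0, "dz": 0.001, "twist": 0}])

```text
t: 3.0
eef_pos: [0.4965, 0.0617, 0.1275]
ee_rot: [0.454, 1.57, -2.368]
force: [0.3, 0.4, -0.2]
width: 0.0002
```

Emit:
jog_arm(motion=[{"dx": 0.002, "dy": 0, "dz": 0, "twist": 0}, {"dx": 0.004, "dy": 0, "dz": 0, "twist": 0}, {"dx": 0.004, "dy": 0, "dz": 0, "twist": 0}])

```text
t: 3.25
eef_pos: [0.4967, 0.0618, 0.1235]
ee_rot: [2.928, 1.571, 0.106]
force: [-0.1, 0.2, -0.3]
width: 0.0
```

Fingertips are at the bar top; now press in.

Emit:
jog_arm(motion=[{"dx": 0.001, "dy": 0, "dz": 0, "twist": 0}, {"dx": 0.002, "dy": 0, "dz": 0, "twist": 0}, {"dx": 0.002, "dy": 0, "dz": 0, "twist": 0}])

```text
t: 3.5
eef_pos: [0.4968, 0.0618, 0.1222]
ee_rot: [2.867, 1.57, 0.045]
force: [-2.0, 0.0, 7.6]
width: 0.0007
```

Emit:
jog_arm(motion=[{"dx": 0.001, "dy": 0, "dz": 0, "twist": 0}, {"dx": 0.002, "dy": 0, "dz": 0, "twist": 0}, {"dx": 0.002, "dy": 0, "dz": 0, "twist": 0}])

```text
t: 3.75
eef_pos: [0.4963, 0.0617, 0.1194]
ee_rot: [-0.35, 1.571, 3.111]
force: [-0.5, -0.0, -0.2]
width: 0.0006
```

Emit:
jog_arm(motion=[{"dx": 0.001, "dy": 0, "dz": 0, "twist": 0}, {"dx": 0.002, "dy": 0, "dz": 0, "twist": 0}, {"dx": 0.002, "dy": 0, "dz": 0, "twist": 0}])

```text
t: 4.0
eef_pos: [0.4965, 0.0617, 0.1177]
ee_rot: [1.18, 1.571, -1.642]
force: [-1.8, 0.7, 4.2]
width: 0.0008
```

Emit:
jog_arm(motion=[{"dx": 0.001, "dy": 0, "dz": 0, "twist": 0}, {"dx": 0.001, "dy": 0, "dz": 0, "twist": 0}, {"dx": 0.001, "dy": 0, "dz": 0, "twist": 0}])

```text
t: 4.25
eef_pos: [0.4967, 0.0617, 0.1176]
ee_rot: [2.549, 1.57, -0.273]
force: [-4.4, -0.3, 12.8]
width: 0.0002
```

Emit:
jog_arm(motion=[{"dx": -0.02, "dy": 0, "dz": 0, "twist": 0}, {"dx": -0.04, "dy": 0, "dz": 0, "twist": -5}, {"dx": -0.04, "dy": 0, "dz": 0, "twist": -11}, {"dx": -0.04, "dy": 0, "dz": 0, "twist": -17}, {"dx": -0.04, "dy": 0, "dz": 0, "twist": -23}, {"dx": -0.04, "dy": -0.001, "dz": 0, "twist": -29}, {"dx": -0.04, "dy": -0.001, "dz": 0, "twist": -35}, {"dx": -0.04, "dy": -0.001, "dz": 0, "twist": -41}, {"dx": -0.04, "dy": -0.001, "dz": 0, "twist": -47}, {"dx": -0.04, "dy": -0.001, "dz": 0, "twist": -53}, {"dx": -0.04, "dy": -0.001, "dz": 0, "twist": -55}, {"dx": -0.04, "dy": -0.001, "dz": 0, "twist": -55}, {"dx": -0.04, "dy": -0.001, "dz": 0, "twist": -55}, {"dx": -0.04, "dy": -0.001, "dz": 0, "twist": -55}], gripper=0.042)

```text
t: 5.42
eef_pos: [0.4961, 0.0626, 0.1565]
ee_rot: [-0.78, 1.571, -2.644]
force: [-0.3, -0.1, 0.6]
width: 0.0421
```

Run:
```python
from h import *
from station import arm
s=arm.get_state(); M=rep(s); m=arm.camera_model('wrist')
for n in("wrist","scene"):
    f=arm.grab_frame(n); cv2.imwrite(f'pics/{n}3.png',f[:,:,::-1])
f=cv2.imread('pics/scene3.png');cv2.imwrite('pics/sc3c.png',cv2.resize(f[130:220,200:290],None,fx=6,fy=6,interpolation=2))
f=cv2.imread('pics/wrist3.png');cv2.imwrite('pics/w3c.png',cv2.resize(f[130:280,180:340],None,fx=4,fy=4,interpolation=2))
for z in(.112,.1065): print(proj(m,(.497,.063,z)))
M=tool(s);tip=s['eef_pos']+M[:,0]*.011; print(proj(m,tip),tip)
```

```text
t 5.42 pos [0.4961 0.0626 0.1565] F [-0.3 -0.1  0.6] M [-0.05  0.14 -0.04] w 0.0421 q6 0.759 q1 0.519
jaw yaw -106.79
(np.float64(257.76920441222506), np.float64(218.97341878628063))
(np.float64(257.7421455248154), np.float64(216.28276392651065))
(np.float64(259.0042128756583), np.float64(240.0666862984317)) [0.49611637 0.06262656 0.14545143]
```

View pics/w3c.png

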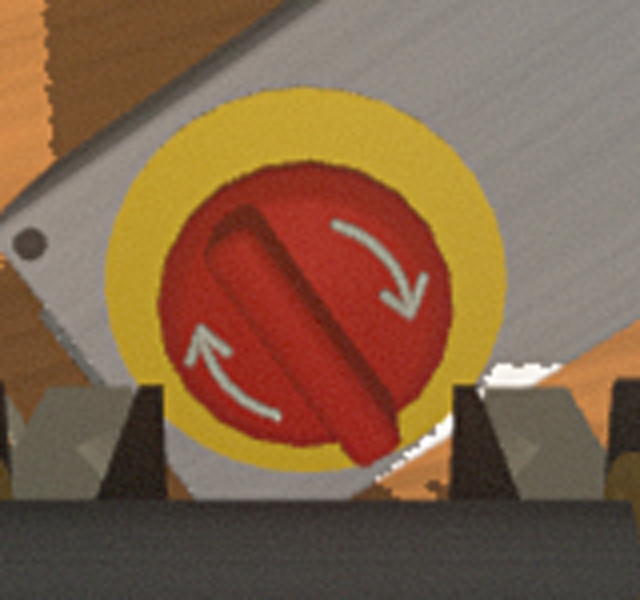

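View pics/sc3c.png

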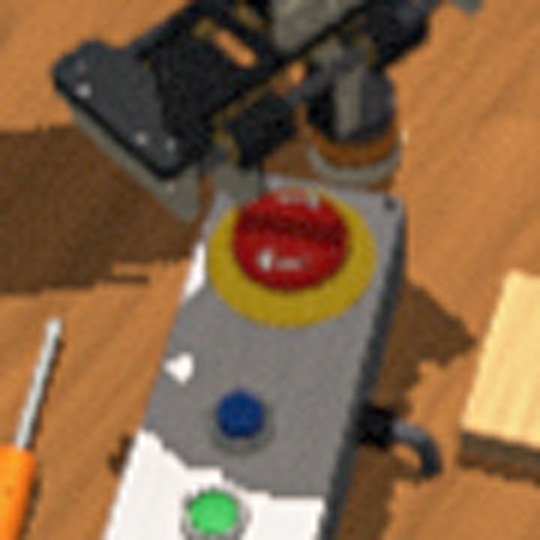

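Emit:
jog_arm(motion=[{"dx": 0.02, "dy": 0, "dz": 0, "twist": 0}, {"dx": 0.038, "dy": 0, "dz": 0, "twist": 0}, {"dx": 0.047, "dy": 0, "dz": 0, "twist": 0}, {"dx": 0.047, "dy": 0, "dz": 0, "twist": 0}, {"dx": 0.047, "dy": 0, "dz": 0, "twist": 0}, {"dx": 0.047, "dy": 0, "dz": 0, "twist": 0}])

```text
t: 6.02
eef_pos: [0.4968, 0.0629, 0.1104]
ee_rot: [1.995, 1.57, 0.133]
force: [-0.1, -0.2, 1.0]
width: 0.0418
```

Run:
```python
from h import *
from station import arm
rep(arm.get_state())
```

```text
t 6.02 pos [0.4968 0.0629 0.1104] F [-0.1 -0.2  1. ] M [-0.1   0.18 -0.02] w 0.0418 q6 0.76 q1 0.519
jaw yaw -106.69
```

Emit:
jog_arm(motion=[{"dx": 0, "dy": 0, "dz": 0, "twist": 5}, {"dx": 0, "dy": 0, "dz": 0, "twist": 10}, {"dx": 0, "dy": 0, "dz": 0, "twist": 14}, {"dx": 0, "dy": 0, "dz": 0, "twist": 18}, {"dx": 0, "dy": 0, "dz": 0, "twist": 22}, {"dx": 0, "dy": 0, "dz": 0, "twist": 26}, {"dx": 0, "dy": 0, "dz": 0, "twist": 30}, {"dx": 0, "dy": 0, "dz": 0, "twist": 30}])

```text
t: 6.68
eef_pos: [0.4966, 0.0633, 0.1106]
ee_rot: [3.063, 1.569, 0.674]
force: [-1.5, 2.2, 2.0]
width: 0.0418
```

```bash
cat > look.py <<'E'
import sys
from h import *
from station import arm
k=sys.argv[1]
rep(arm.get_state())
f=arm.grab_frame('wrist')[:,:,::-1]; cv2.imwrite(f'pics/w{k}.png',f); cv2.imwrite(f'pics/w{k}c.png',cv2.resize(f[100:300,150:370],None,fx=3,fy=3,interpolation=2))
E
python3 look.py 4
```

```text
t 6.68 pos [0.4966 0.0633 0.1106] F [-1.5  2.2  2. ] M [0.96 0.76 0.08] w 0.0418 q6 0.233 q1 0.52
jaw yaw -136.87
```

View pics/w4c.png

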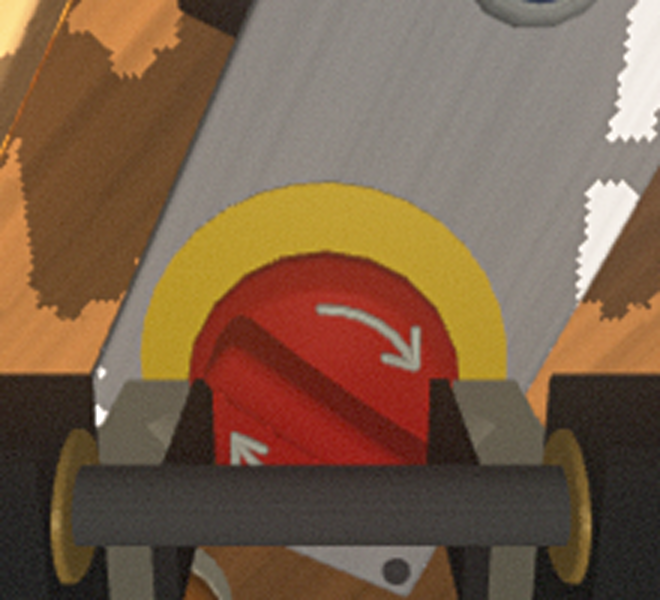

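Emit:
jog_arm(motion=[{"dx": 0, "dy": 0, "dz": 0, "twist": 4}, {"dx": 0, "dy": 0, "dz": 0, "twist": 8}, {"dx": 0, "dy": 0, "dz": 0, "twist": 12}, {"dx": 0, "dy": 0, "dz": 0, "twist": 16}, {"dx": 0, "dy": 0, "dz": 0, "twist": 20}, {"dx": 0, "dy": 0, "dz": 0, "twist": 20}])

```text
t: 7.23
eef_pos: [0.4968, 0.0631, 0.1104]
ee_rot: [-3.064, 1.569, 0.483]
force: [-0.7, 2.5, 1.6]
width: 0.042
```

```bash
python3 look.py 5
```

```text
t 7.23 pos [0.4968 0.0631 0.1104] F [-0.7  2.5  1.6] M [0.85 0.41 0.07] w 0.042 q6 -0.113 q1 0.519
jaw yaw -156.73
```

View pics/w5c.png

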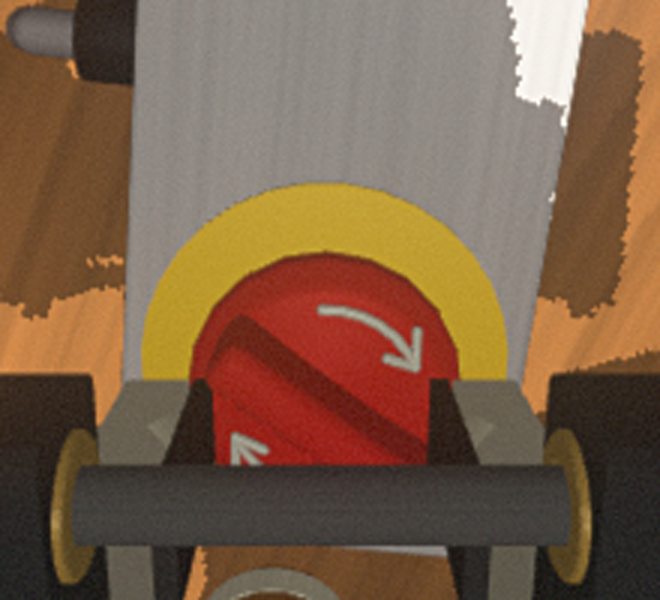

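Emit:
jog_arm(motion=[{"dx": 0, "dy": 0, "dz": 0, "twist": 4}, {"dx": 0, "dy": 0, "dz": 0, "twist": 8}, {"dx": 0, "dy": 0, "dz": 0, "twist": 12}, {"dx": 0, "dy": 0, "dz": 0, "twist": 12}])

```text
t: 7.62
eef_pos: [0.4968, 0.0628, 0.1101]
ee_rot: [3.136, 1.57, 0.193]
force: [0.8, 0.4, 1.2]
width: 0.0422
```

```bash
python3 look.py 6
```

```text
t 7.62 pos [0.4968 0.0628 0.1101] F [0.8 0.4 1.2] M [ 0.33 -0.11  0.07] w 0.0422 q6 -0.321 q1 0.519
jaw yaw -168.65
```

View pics/w6c.png

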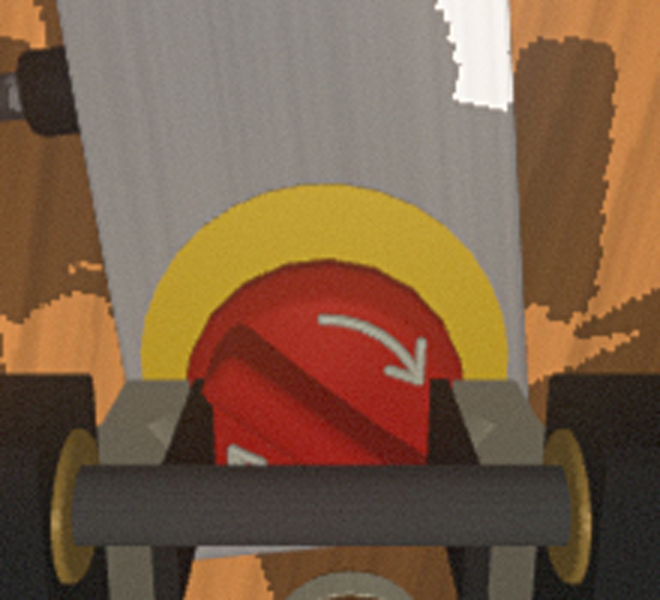

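Emit:
jog_arm(motion=[{"dx": 0, "dy": 0, "dz": 0, "twist": -6}, {"dx": 0, "dy": 0, "dz": 0, "twist": -12}, {"dx": 0, "dy": 0, "dz": 0, "twist": -18}, {"dx": 0, "dy": 0, "dz": 0, "twist": -24}, {"dx": 0, "dy": 0, "dz": 0, "twist": -30}, {"dx": 0, "dy": 0, "dz": 0, "twist": -36}, {"dx": 0, "dy": 0, "dz": 0, "twist": -42}, {"dx": 0, "dy": 0, "dz": 0, "twist": -48}, {"dx": 0, "dy": 0, "dz": 0, "twist": -54}, {"dx": 0, "dy": 0, "dz": 0, "twist": -60}, {"dx": 0, "dy": 0, "dz": 0, "twist": -62}, {"dx": -0.02, "dy": 0, "dz": 0, "twist": -62}, {"dx": -0.05, "dy": 0, "dz": 0, "twist": -62}, {"dx": -0.06, "dy": 0, "dz": 0, "twist": -62}, {"dx": -0.06, "dy": 0, "dz": 0, "twist": -62}, {"dx": -0.06, "dy": 0, "dz": 0, "twist": -62}])

```text
t: 9.0
eef_pos: [0.4963, 0.0627, 0.1699]
ee_rot: [2.511, 1.569, 0.652]
force: [0.1, 0.5, -0.1]
width: 0.0422
```

```bash
python3 look.py 7
python3 - <<'E'
from h import *
from station import arm
m=arm.camera_model('wrist')
for z in(.112,.1065): print(proj(m,(.497,.063,z)))
rep(arm.get_state())
E
```

```text
t 9.0 pos [0.4963 0.0627 0.1699] F [ 0.1  0.5 -0.1] M [-0.1   0.15  0.01] w 0.0422 q6 0.763 q1 0.519
jaw yaw -106.54
(np.float64(257.32688648963796), np.float64(212.52525002451273))
(np.float64(257.3124752599268), np.float64(210.13376468029097))
t 9.05 pos [0.4957 0.0625 0.1691] F [ 0.   0.1 -0. ] M [-0.05  0.16  0.02] w 0.0421 q6 0.762 q1 0.519
jaw yaw -106.59
```

View pics/w7c.png

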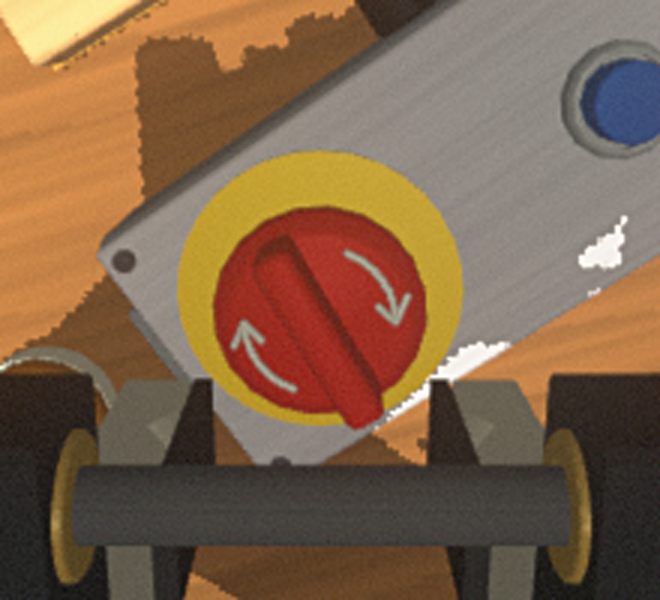

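Emit:
jog_arm(motion=[{"dx": 0, "dy": 0.015, "dz": 0.021, "twist": 6}, {"dx": 0, "dy": 0.029, "dz": 0.042, "twist": 12}, {"dx": 0, "dy": 0.043, "dz": 0.062, "twist": 18}, {"dx": 0, "dy": 0.058, "dz": 0.084, "twist": 24}, {"dx": 0, "dy": 0.058, "dz": 0.084, "twist": 30}, {"dx": 0, "dy": 0.058, "dz": 0.084, "twist": 36}, {"dx": 0, "dy": 0.058, "dz": 0.084, "twist": 42}, {"dx": 0, "dy": 0.058, "dz": 0.084, "twist": 48}, {"dx": 0, "dy": 0.058, "dz": 0.084, "twist": 54}, {"dx": 0.02, "dy": 0.058, "dz": 0.084, "twist": 55}, {"dx": 0.04, "dy": 0.058, "dz": 0.084, "twist": 55}, {"dx": 0.055, "dy": 0.058, "dz": 0.084, "twist": 55}, {"dx": 0.055, "dy": 0.058, "dz": 0.084, "twist": 55}, {"dx": 0.055, "dy": 0.058, "dz": 0.084, "twist": 55}, {"dx": 0.055, "dy": 0.058, "dz": 0.084, "twist": 55}], gripper=0)

```text
t: 10.3
eef_pos: [0.5278, -0.0345, 0.1147]
ee_rot: [0.592, 1.57, -2.229]
force: [-0.1, -1.2, 1.3]
width: 0.0003
```

```bash
python3 look.py 8
python3 - <<'E'
from h import *
from station import arm
m=arm.camera_model('wrist');s=arm.get_state();M=tool(s)
tip=s['eef_pos']+M[:,0]*.011
print(proj(m,tip),proj(m,tip+M[:,1]*.0095),proj(m,(.528,-.034,.08)),proj(m,(.544,-.084,.0715)))
f=arm.grab_frame('scene')[:,:,::-1];cv2.imwrite('pics/sc8.png',cv2.resize(f[120:260,190:310],None,fx=4,fy=4,interpolation=2))
E
```

```text
t 10.3 pos [ 0.5278 -0.0345  0.1147] F [-0.1 -1.2  1.3] M [-0.04  0.1   0.02] w 0.0003 q6 0.014 q1 0.306
jaw yaw -161.64
(np.float64(256.9273535621728), np.float64(238.54137946956692)) (np.float64(256.9497269609825), np.float64(223.47856089550916)) (np.float64(256.89095931038094), np.float64(224.12129157817276)) (np.float64(257.84304697851144), np.float64(143.74219437921505))
```

View pics/w8c.png

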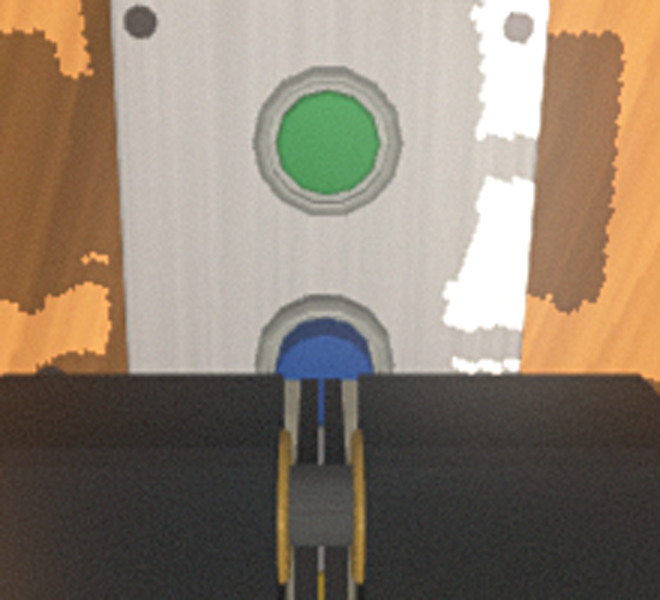

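View pics/sc8.png

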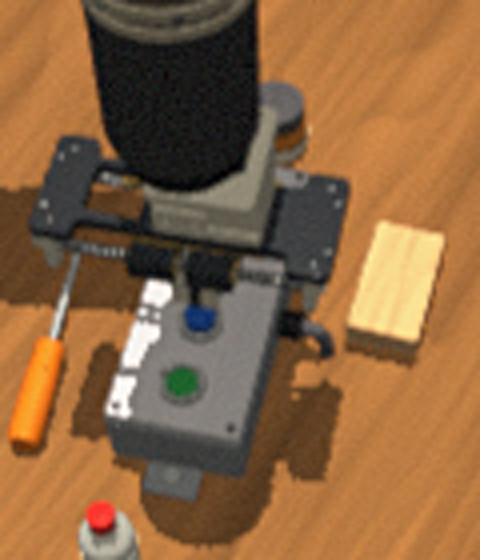

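Emit:
jog_arm(motion=[{"dx": 0.01, "dy": 0, "dz": 0, "twist": 0}, {"dx": 0.018, "dy": 0, "dz": 0, "twist": 0}, {"dx": 0.022, "dy": 0, "dz": 0, "twist": 0}, {"dx": 0.022, "dy": 0, "dz": 0, "twist": 0}, {"dx": 0.022, "dy": 0, "dz": 0, "twist": 0}])

```text
t: 10.82
eef_pos: [0.5274, -0.0345, 0.0922]
ee_rot: [0.033, 1.57, -2.789]
force: [-0.7, -0.5, 1.5]
width: 0.0002
```

Emit:
jog_arm(motion=[{"dx": 0.0015, "dy": 0, "dz": 0, "twist": 0}, {"dx": 0.003, "dy": 0, "dz": 0, "twist": 0}, {"dx": 0.003, "dy": 0, "dz": 0, "twist": 0}, {"dx": 0.003, "dy": 0, "dz": 0, "twist": 0}])

```text
t: 11.15
eef_pos: [0.5278, -0.0344, 0.0899]
ee_rot: [2.919, 1.57, 0.097]
force: [0.1, -0.8, 3.0]
width: 0.0004
```

Emit:
jog_arm(motion=[{"dx": 0.001, "dy": 0, "dz": 0, "twist": 0}, {"dx": 0.002, "dy": 0, "dz": 0, "twist": 0}, {"dx": 0.002, "dy": 0, "dz": 0, "twist": 0}, {"dx": 0.002, "dy": 0, "dz": 0, "twist": 0}])

```text
t: 11.48
eef_pos: [0.5278, -0.0344, 0.0877]
ee_rot: [2.885, 1.57, 0.063]
force: [-0.5, -0.6, 3.9]
width: 0.0003
```

Emit:
jog_arm(motion=[{"dx": 0.001, "dy": 0, "dz": 0, "twist": 0}, {"dx": 0.002, "dy": 0, "dz": 0, "twist": 0}, {"dx": 0.002, "dy": 0, "dz": 0, "twist": 0}, {"dx": 0.002, "dy": 0, "dz": 0, "twist": 0}])

```text
t: 11.82
eef_pos: [0.5279, -0.0344, 0.0862]
ee_rot: [2.694, 1.57, -0.128]
force: [-2.9, 0.6, 9.8]
width: 0.0002
```

Emit:
jog_arm(motion=[{"dx": 0.001, "dy": 0, "dz": 0, "twist": 0}, {"dx": 0.001, "dy": 0, "dz": 0, "twist": 0}, {"dx": 0.001, "dy": 0, "dz": 0, "twist": 0}])

```text
t: 12.07
eef_pos: [0.5279, -0.0345, 0.086]
ee_rot: [2.602, 1.57, -0.219]
force: [-5.4, 1.5, 19.2]
width: 0.0004
```

Emit:
jog_arm(motion=[{"dx": -0.01, "dy": 0, "dz": 0, "twist": 0}, {"dx": -0.03, "dy": 0, "dz": 0, "twist": 0}, {"dx": -0.06, "dy": 0, "dz": 0, "twist": 0}, {"dx": -0.09, "dy": 0, "dz": 0, "twist": 0}, {"dx": -0.12, "dy": 0, "dz": 0, "twist": 0}, {"dx": -0.14, "dy": 0, "dz": 0, "twist": 0}, {"dx": -0.14, "dy": 0, "dz": 0, "twist": 0}, {"dx": -0.14, "dy": 0, "dz": 0, "twist": 0}])

```text
t: 12.73
eef_pos: [0.5278, -0.0342, 0.2254]
ee_rot: [-2.953, 1.569, 0.508]
force: [0.0, -1.0, -0.3]
width: 0.0001
```

```bash
python3 look.py 9
python3 - <<'E'
from h import *
from station import arm
f=arm.grab_frame('scene')[:,:,::-1];cv2.imwrite('pics/sc9.png',cv2.resize(f[120:270,180:310],None,fx=4,fy=4,interpolation=2))
rep(arm.get_state())
E
```

```text
t 12.73 pos [ 0.5278 -0.0342  0.2254] F [ 0.  -1.  -0.3] M [-0.    0.14  0.01] w 0.0001 q6 0.013 q1 0.306
jaw yaw -161.71
t 12.83 pos [ 0.5268 -0.0345  0.2235] F [-0.3  0.4 -0.5] M [0.06 0.14 0.05] w 0.0007 q6 0.013 q1 0.306
jaw yaw -161.72
```

View pics/w9c.png

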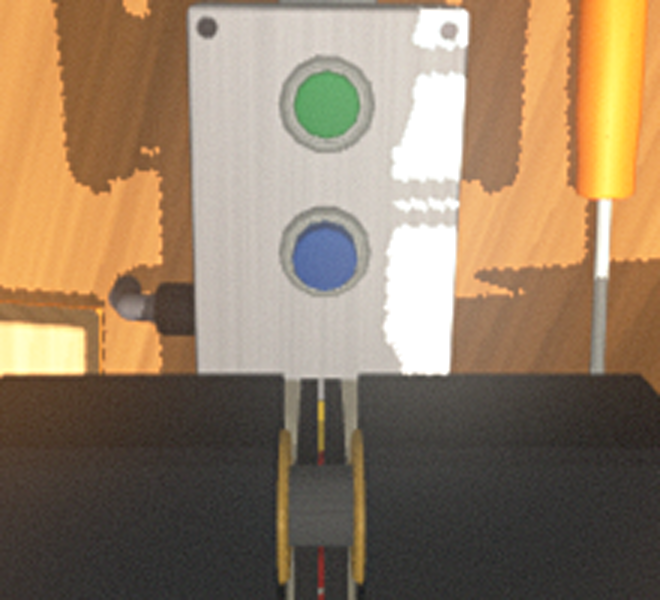

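View pics/sc9.png

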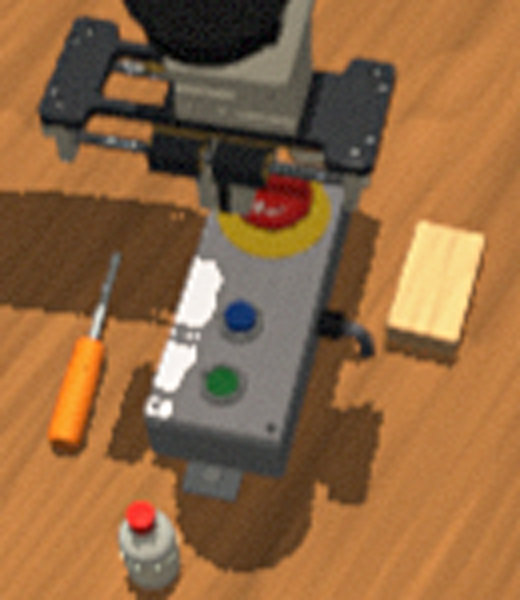

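The blue cap is back out (crop 323,255). The mushroom is out, and the loose items are where they were. Handing in.

```bash
python3 -c "
from station import arm
print(arm.job_done())"
```

```text
the job is handed in; nothing more can be done
None
```

The emergency stop test is done in the order you asked, at about 12.8 s on the robot's clock, and the job is handed in.

- **Push in:** I pressed the mushroom button with the closed fingertips. It stopped at a top height of about 106.6 mm against 106.5 mm expected when latched, at about 13 N.
- **Twist out:** Two open fingertips pushed the opposite ends of the grip bar clockwise, without gripping it. The wrist picture showed the head sprung out at an estimated 0.6–0.8 rad (about 35–45°). After I backed off, the bar was back at rest and its image position matched the "out" height.
- **Reset:** I pressed the blue button to its stop, which I read as 5 mm of travel at about 19 N. I then let it go and raised the arm well clear; the picture shows the cap standing out again.

The highest contact force I read was about 20 N. The green button was never touched, and no loose item in view had moved. The last pictures did not show the jar, which is hidden behind the arm, or the tray, vise and file. No fingertip went near any of these.

One disagreement: the wrist camera put the buttons 1–3 mm away from where the other two cameras did. I used values in between, and the contact heights then came out within about 1 mm of what was expected.

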